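# Extend the telescoping sieve stand to its next hole

### The arm

A 6-joint arm with a two-finger parallel gripper is mounted at the origin on the work surface. World frame = base frame: x ahead of the robot, y to its left, z up, the work surface at z = 0. Lengths are in m, angles in degrees, forces in N, time in s.
With the tool pointing down it reaches from about 0.4 to 0.825 m from the base axis. Payload 7 kg.
Tool frame: the origin (TCP) lies midway between the tips of the shut fingers; the grasp point (between the pads) lies 19 mm behind it; z points along the fingers, y is the line along which they close (so a half turn about z gives the same grasp; the last joint's range is limited). The gripper opens to 88 mm and grips with 3 to 60 N. Pads are 19 mm wide; open, the fingers measure 130 mm over their backs; the gripper's body (78 mm by 193 mm) begins 47 mm behind the grasp point.
Start: joints at [85.835, 20.546, 0.682, 0, -70.136, -16.507], TCP at [0.238, 0.632, 0.227] pointing down, gripper open.
Joint ranges: [-176.03, 176.03], [-82.01, 121.73], [-58.28, 71.71], [-173.87, 95.51], [-174.79, -0.11], [-173.66, 173.66]. Speed limits (degrees/s): [136.94, 136.94, 172.46, 180, 180, 180].

### API

Orientations are given as [roll, pitch, yaw] about the fixed x, y, z axes, in that order (R = Rz(yaw) Ry(pitch) Rx(roll)).
In Python, from plant import r, eyes, workorder gives the robot as it stands.
- The arm moves only by the tool step_arm, never from a script. Its argument "plan" is a list of rows, each a list of 5 numbers: the shift along the tool's x, y, z each as a share of 25 cm, from -1 to 1, then the turn about the tool's z as a share of 60 degrees, from -1 to 1, then the finger opening in mm, from 0 to 87.6. In form: [[x, y, z, turn, jaw], ...]. A call has 1 to 12 rows; each row is the pose to reach, as a shift and turn from the pose commanded when the call began, along the tool's axes at that moment; what a row does not reach only later rows make up. A row lasts 1/12 s, in which the tool goes at most 41.7 mm and 7.16 degrees, less where a joint would pass 70% of its speed; a pose out of reach is approached as far as the arm can. A call with a number of a shift or a turn outside -1 to 1 is refused whole. A call with a gripper value outside its range is refused whole. The fingers move at their own pace and stop on an object; "newtons" is the grip in N (left out, the last holds). Time passes only in rows, so rows that repeat a pose let the fingers close. It gives the time, the measured TCP pose, the force, the opening and the grip force at its end, in the units of the state.
- r.get_state(): the state, without advancing time (a new reading comes with each control period).
- eyes.capture(name): name is "scene" or "top" or "wrist"; returns the picture (400x640x3 uint8, red, green, blue); there is no depth.
- eyes.camera_model(name): a dict with "fov_y" (degrees; the focal length in pixels is half the picture's height over the tangent of half this angle, whatever the lens; pixels are square), "cx", "cy" (the principal point, pixels), "world_to_cam" (4x4, takes a point from world to camera coordinates); the wrist camera has in their place "hand_eye" (4x4, takes a point from camera to tool coordinates, whose origin is the TCP and whose axes are the flange's). Camera axes: x right, y up, looking along -z (the intrinsics and any distortion apply to the point x, -y, -z); pixel columns grow to the right and rows downward; lengths in m; the calibration is good to about 2 mm. A picture is of the moment at which its call begins: read the wrist's pose just before it. camera_model takes no time and is no camera call.
- workorder.close_job(): hands the job in; it is judged then, once.
The state is a dict: "time_s": time; "joints": joint angles; "qd": joint speeds; "joint_torque": joint torques, N m; "tcp_pos": TCP position; "eef_rot": TCP orientation; "contact_force": force on the tool from outside, world axes, zero at the start; "moment": the same for the moment, N m; "gripper_width": finger opening in m; "gripper_force": force on a finger pad.
Only numpy, scipy, OpenCV 4.12 (cv2) and the standard library are available. Lean on these libraries where they do the work, as an engineer would, in place of code of your own. Each camera call takes 0.05 s, during which the arm holds its last target. There are 200 camera calls.

### The job

The sieve on the telescoping stand hangs short of the carafe. Press in the spring button on the stand's collar, slide the tube out and let the button pop back out by itself in the next hole, so that the sieve stays locked above the carafe. Feel your way gently and never force the tube while the button's pin is in a hole; do not go on to the farther hole, and leave the carafe, the juicer, the sugar bowl and the reamer where they stand.

Things in the scene. Friction and masses are not known exactly. Their poses are not given: they have to be found in the camera images.
- stand: the sieve stand, fixed to the cupboard top: dark steel foot plate 130 x 150 x 14 mm and, near its -y end, a 20 mm round post carrying a level telescoping tube along the stand's y axis, 165 mm above the cupboard top. Origin: on the cupboard top, directly below the tube's axis; z up. The tube slides out towards the stand's +y.
- inner_tube: the fixed inner tube, a 14 mm square aluminium bar. Origin on its axis at the first hole, 165 mm up; axes as the stand's. Three holes in its -x face: the first at y = 0, the next somewhere 46 to 86 mm farther along +y (differs from start to start, hidden inside the outer tube), the last at y = 134 mm. The pin can pop into each over about 3 mm of travel.
- outer_tube: the sliding part: a black collar 36 x 36 x 34 mm (x, y, z) about the origin, then towards +y a 24 mm square steel tube (y = 15 to 153 mm) and a sieve. Axes as the stand's. It slides only along y; its y in the frame of inner_tube is the travel, 0 (1.5 mm of play) in the first hole. It stays where left: 3 N of friction, 5 N while the pin rubs between holes. 0.3 to 0.6 kg.
- tube_grip (a point): point on the axis of the 24 mm square outer tube, 75 mm (+y) from the collar's centre, where the tube can be gripped without touching the button; moves with the outer tube
- button (a joint): how far the spring button is pressed in, in m. 0: fully out, pin in a hole, tube locked. 0.0045: let go, its pin resting on the inner tube between holes. Above 0.0045 the pin is out of the hole and the tube can slide; 0.0075: pressed to its stop. 3 N to start, 8 N fully in; a pinch of 20 to 40 N is harmless. Locked, keep the pull on the tube under 20 N.
- button_face (a point): centre of the outer face of the grey button, a 22 x 22 mm block on the +x side of the collar, at its centre in y and z. It is pressed towards the stand's -x, which draws the pin out. Out, button and collar together measure 44.5 mm in x; pressed home 37 mm. Pinched against the collar's flat back it stays pressed and the collar can be pulled along.
- carafe: empty loose glass carafe, 104 mm wide, 118 mm high, standing under where the sieve is to go. Origin: centre of its underside
- juicer: loose yellow plastic citrus juicer, 112 mm wide, 72 mm high. Origin: centre of its underside
- sugar_bowl: loose lidded white ceramic sugar bowl, 92 mm wide, 105 mm high. Origin: centre of its underside
- reamer: loose wooden reamer standing on its handle, 44 mm wide, 152 mm high. Origin: centre of its underside
- sieve_center (a point): centre of the rim plane of the steel sieve at the end of the outer tube, 206 mm (+y) from the collar's centre, 91 mm in diameter, reaching 32 mm below the tube axis; fixed to the outer tube

How it is judged (in metres and radians):
On the way, in this order (a step that is already met when the one before it is completed fails the run):
1. the button is pressed and the tube has been slid off its first hole (y of outer_tube in the frame of inner_tube above 0.008 m and value of joint button above 0.003 m), for 0.05 s.
2. the button has popped out in the next hole (y of outer_tube in the frame of inner_tube between 0.041 and 0.091 m and value of joint button below 0.0015 m), for 0.2 s.
At the end, for the whole second after the job is handed in: The outer tube is locked in the second hole: slid out 41 to 91 mm from the first hole, with the button out to within 1.5 mm of its full stroke, and at rest (all of step 2 and linear speed of outer_tube below 0.01 m/s); the robot touches nothing.
It fails at once if the pin is pressed against the inner tube or the edge of a hole with more than 20 N (contact force between outer_tube and inner_tube above 20 N).
It fails at once if the tube is slid on towards the farther hole (more than 110 mm out) (y of outer_tube in the frame of inner_tube above 0.11 m).
It fails at once if the carafe, the juicer, the sugar bowl or the reamer is shifted by more than 20 mm (distance of any of carafe, juicer, sugar_bowl, reamer from where it was at the start of the episode above 0.02 m).
It also fails if it takes over 64 s, if anything falls off the work surface, if the arm or the gripper's body presses on something with over 40 N, if the wrist force passes 120 N, or if a joint passes its speed limit or range.

## Working session

There is one attempt and no reset: what is moved stays moved. The work goes in short steps, Python scripts to look and compute and a tool call to move; the robot and the scene stay as the last step left them, time stands still between calls to the robot, and variables do not carry over. Pictures are saved under pics/ and viewed, at most 10 in all, crops included, and the job is handed in when it is done.

Besides the shell and the picture viewer there is one more tool, called as a command line: name --pt "numbers of a row" for each row, then --argument value for the rest. step_arm: Moves the arm, as the interface text tells. Its arguments: {"type":"object","properties":{"plan":{"type":"array"},"newtons":{"type":"number"}},"required":["plan"]}

```bash
mkdir -p pics; ls; python3 - <<'E'
from plant import r,eyes
import cv2,numpy as np
print(r.get_state())
a=[]
for n in("scene","top","wrist"):
    im=eyes.capture(n); cv2.imwrite(f"pics/{n}0.png",im[:,:,::-1]); print(n,{k:np.round(v,4).tolist() if not isinstance(v,str) else v for k,v in eyes.camera_model(n).items()})
E
```

```text
pics
{'time_s': 0.0, 'joints': array([ 8.58357595e+01,  2.05940136e+01,  6.35373107e-01, -1.93872623e-02,
       -7.01371838e+01, -1.65074773e+01]), 'qd': array([-0.05355399,  0.00839233,  0.02259075, -0.04340117,  0.0077677 ,
       -0.03599217]), 'joint_torque': array([ 9.36799697e-04, -5.82712841e+01,  2.93050790e+01,  6.99706122e+00,
        7.13090019e-03, -1.48838835e-04]), 'tcp_pos': array([0.23813501, 0.63108426, 0.22560805]), 'eef_rot': array([ 1.79902946e+02, -9.75609619e-03, -2.06783120e+01]), 'contact_force': array([-0.99044677, -1.04159089, -0.09594267]), 'moment': array([-0.01227791, -0.00628302, -0.00215572]), 'gripper_force': 0.0, 'gripper_width': 0.08761158262869372}
scene {'fov_y': 48.217, 'cx': 318.5376, 'cy': 195.2098, 'world_to_cam': [[0.2721, 0.9621, 0.0168, -0.1723], [-0.4954, 0.1251, 0.8596, 0.1827], [0.8249, -0.2422, 0.5107, -1.4899], [0.0, 0.0, 0.0, 1.0]]}
top {'fov_y': 56.0315, 'cx': 321.0113, 'cy': 201.8488, 'world_to_cam': [[-0.0216, -0.9992, -0.033, 0.0279], [0.9917, -0.0256, 0.1259, -0.6386], [-0.1267, -0.03, 0.9915, -1.008], [0.0, 0.0, 0.0, 1.0]]}
wrist {'fov_y': 59.0415, 'cx': 316.866, 'cy': 206.1968, 'hand_eye': [[0.0001, 0.9618, 0.2737, 0.0744], [1.0, 0.0001, -0.0006, -0.0014], [-0.0006, 0.2737, -0.9618, -0.1577], [0.0, 0.0, 0.0, 1.0]]}
```

View pics/scene0.png

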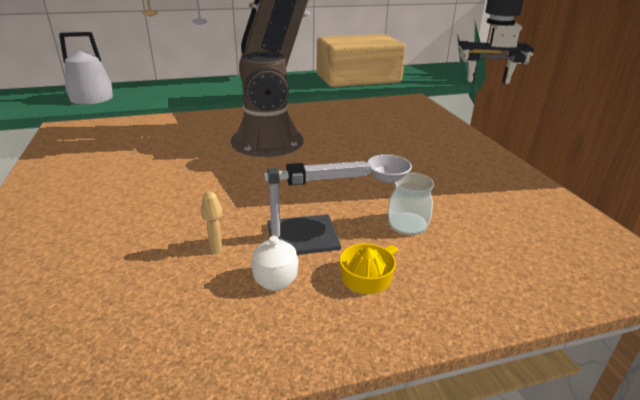

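View pics/top0.png

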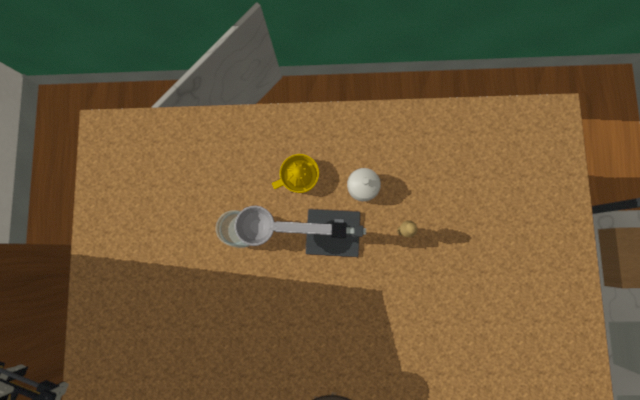

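The scene view shows the collar at (296,174) with the button facing the camera, the sieve at (389,165) and the carafe at (411,205). The top view shows the collar at about (338,229), the sieve at (254,226), and the bowl at (364,184) on the +x side.

```bash
cat > h.py <<'E'
import numpy as np
from plant import r,eyes
def K(n):
    m=eyes.camera_model(n); return 200/np.tan(np.radians(m["fov_y"])/2),m["cx"],m["cy"],m
def ray(n,u,v,T=None):
    f,cx,cy,m=K(n); d=np.array([(u-cx)/f,-(v-cy)/f,-1.])
    if n=="wrist":
        C=T@np.array(m["hand_eye"])
    else: C=np.linalg.inv(np.array(m["world_to_cam"]))
    return C[:3,3],C[:3,:3]@d
def onz(n,u,v,z,T=None):
    o,d=ray(n,u,v,T); return o+d*(z-o[2])/d[2]
def proj(n,p,T=None):
    f,cx,cy,m=K(n); W=np.array(m["world_to_cam"]) if n!="wrist" else np.linalg.inv(T@np.array(m["hand_eye"]))
    c=W@np.append(p,1); return cx+f*c[0]/-c[2],cy-f*c[1]/-c[2]
E
python3 - <<'E'
from h import *
import cv2
for n,u,v,z in[("collar",338,229,.182),("sieve",254,226,.165),("post",361,230,.17),("bowl",364,184,.08),("juicer",299,173,.06),("reamer",407,228,.14),("carafe",237,228,.1)]: print(n,onz("top",u,v,z).round(3))
t=cv2.imread("pics/top0.png")[190:260,210:420]; s=cv2.imread("pics/scene0.png")[150:195,255:420]
t=cv2.resize(t,(798,266),interpolation=cv2.INTER_CUBIC); s=cv2.resize(s,(798,218),interpolation=cv2.INTER_CUBIC)
cv2.imwrite("pics/c0.png",np.vstack([t,s]))
E
```

```text
collar [ 0.555 -0.031  0.182]
sieve [0.568 0.175 0.165]
post [ 0.552 -0.086  0.17 ]
bowl [ 0.679 -0.105  0.08 ]
juicer [0.719 0.071 0.06 ]
reamer [ 0.555 -0.202  0.14 ]
carafe [0.568 0.233 0.1  ]
```

View pics/c0.png

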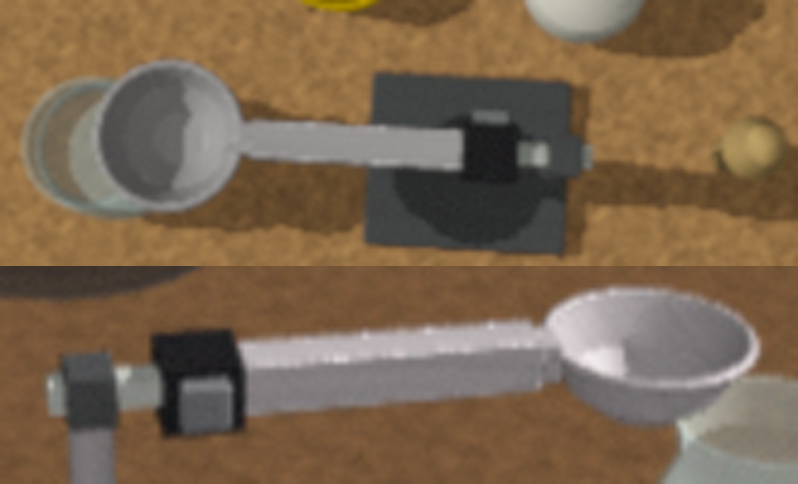

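The crop puts the collar centre at about (338.9,229.7) and the sieve at (254.7,225.8). The stand's yaw is therefore about -3.6°, and the button faces world +x. I'll approach from above first.

step_arm --pt "0.25 0.24 -0.1 0.2 80" --pt "0.5 0.48 -0.1 0.4 80" --pt "0.75 0.72 -0.1 0.6 80" --pt "1 0.95 -0.1 0.8 80" --pt "1 0.95 -0.1 1 80" --pt "1 0.95 -0.1 1 80" --pt "1 0.95 -0.1 1 80" --pt "1 0.95 -0.1 1 80" --pt "1 0.95 -0.1 1 80" --pt "1 0.95 -0.1 1 80" --pt "1 0.95 -0.1 1 80" --pt "1 0.95 -0.1 1 80"

```text
time_s: 1.15
tcp_pos: [0.3883, 0.3214, 0.2515]
eef_rot: [180.0, 0.0, -80.6]
contact_force: [-0.9, 0.1, -0.1]
gripper_width: 0.08
gripper_force: 0.0
```

step_arm --pt "0.17 -0.08 0 0.11 80" --pt "0.34 -0.16 0 0.22 80" --pt "0.5 -0.24 0 0.22 80" --pt "0.67 -0.32 0 0.22 80" --pt "0.84 -0.4 0 0.22 80" --pt "1 -0.43 0 0.22 80" --pt "1 -0.43 0 0.22 80" --pt "1 -0.43 0 0.22 80" --pt "1 -0.43 0 0.22 80"

```text
time_s: 1.9
tcp_pos: [0.5354, 0.0917, 0.2508]
eef_rot: [179.9, -0.0, -93.9]
contact_force: [-0.0, -0.1, -0.2]
gripper_width: 0.0804
gripper_force: 0.0
```

step_arm --pt "0.17 0 0 0 80" --pt "0.3 0 0 0 80" --pt "0.3 0 0 0 80" --pt "0.3 0 0 0 80" --pt "0.3 0 0 0 80"

```text
time_s: 2.32
tcp_pos: [0.53, 0.0182, 0.2516]
eef_rot: [-180.0, 0.0, -93.8]
contact_force: [-0.3, -0.0, 0.6]
gripper_width: 0.0798
gripper_force: 0.0
```

```bash
python3 - <<'E'
from h import *
import cv2
s=r.get_state(); print(s["tcp_pos"],s["eef_rot"],s["time_s"])
im=eyes.capture("wrist"); cv2.imwrite("pics/w1.png",im[:,:,::-1])
np.save("w1.npy",np.r_[s["tcp_pos"],s["eef_rot"]])
E
```

```text
[0.5299839  0.01824572 0.25157215] [-1.79989964e+02  1.27629285e-02 -9.37917466e+01] 2.3167
```

View pics/w1.png

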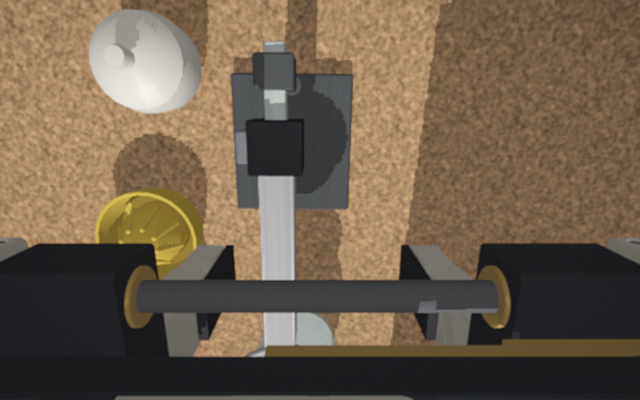

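The wrist view shows the collar's top face at about (246–303, 120–175), with the button on its left (+x) side at (240,148). The tube runs straight down the picture at columns 260–296.

```bash
python3 - <<'E'
from h import *
import cv2
from scipy.spatial.transform import Rotation as R
p=np.load("w1.npy"); T=np.eye(4); T[:3,:3]=R.from_euler("xyz",p[3:],degrees=True).as_matrix(); T[:3,3]=p[:3]
g=cv2.imread("pics/w1.png",0); c=cv2.imread("pics/w1.png")
m=np.zeros_like(g); m[112:182,243:310]=(g[112:182,243:310]<40)*255
n,l,st,ce=cv2.connectedComponentsWithStats(m); i=1+st[1:,4].argmax(); print(st[i],ce[i])
x,y,w,h,_=st[i]; print(cv2.boxPoints(cv2.minAreaRect(np.argwhere(l==i)[:,::-1].astype(np.float32))))
print("collar wrist",onz("wrist",*ce[i],.182,T).round(4))
# tube edges
E=[]
for v in range(185,235,6):
    row=g[v].astype(int); d=np.abs(np.diff(row[245:312])); b=(c[v].max(1).astype(int)-c[v].min(1)<30)&(g[v]>100); u=np.where(b[245:312])[0]+245; E.append((u.min(),u.max(),onz("wrist",(u.min()+u.max())/2,v,.177,T)))
for e in E: print(e[0],e[1],e[2].round(4))
a=np.array([e[2] for e in E]); print("yaw",-np.degrees(np.polyfit(a[:,1],a[:,0],1)[0]))
print("top",onz("top",338.9,229.7,.182).round(4),onz("top",254.7,225.8,.165).round(4))
for k in["collar"]:
    print("scene proj of estimate",proj("scene",onz("wrist",*ce[i],.182,T)))
E
```

```text
[ 246  119   58   57 2972] [274.99798116 147.07469717]
[[246. 119.]
 [303. 119.]
 [303. 175.]
 [246. 175.]]
collar wrist [ 0.5546 -0.0308  0.182 ]
257 293 [ 0.5577 -0.0051  0.177 ]
258 294 [ 0.5574 -0.0009  0.177 ]
258 294 [0.5578 0.0033 0.177 ]
259 294 [0.5579 0.0075 0.177 ]
259 294 [0.5583 0.0117 0.177 ]
259 294 [0.5587 0.016  0.177 ]
260 294 [0.5588 0.0204 0.177 ]
260 294 [0.5592 0.0247 0.177 ]
260 294 [0.5596 0.0291 0.177 ]
yaw -3.603630230270322
top [ 0.553  -0.0328  0.182 ] [0.5682 0.1729 0.165 ]
scene proj of estimate (np.float64(295.5379493580851), np.float64(166.18496077184486))
```

step_arm --pt "0.1 -0.06 0 0 80" --pt "0.19 -0.115 0 0 80" --pt "0.19 -0.115 0.1 0 80" --pt "0.19 -0.115 0.2 0 80" --pt "0.19 -0.115 0.3 0 80" --pt "0.19 -0.115 0.4 0 80" --pt "0.19 -0.115 0.42 0 80" --pt "0.19 -0.115 0.42 0 60" --pt "0.19 -0.115 0.42 0 52" --pt "0.19 -0.115 0.42 0 52" --pt "0.19 -0.115 0.42 0 52" --newtons 4

```text
time_s: 3.28
tcp_pos: [0.5565, -0.0319, 0.1483]
eef_rot: [-179.8, 0.0, -93.8]
contact_force: [0.3, -0.4, -0.9]
gripper_width: 0.0588
gripper_force: 0.0
```

step_arm --pt "0 0 0 0 46" --pt "0 0 0 0 44" --pt "0 0 0 0 40" --pt "0 0 0 0 40" --pt "0 0 0 0 40" --pt "0 0 0 0 40" --newtons 4

```text
time_s: 3.78
tcp_pos: [0.5566, -0.0322, 0.1477]
eef_rot: [-179.8, 0.0, -93.9]
contact_force: [3.6, 1.4, 5.9]
gripper_width: 0.041
gripper_force: 4.0
```

step_arm --pt "0 0 -0.005 0 36" --pt "0 0 -0.005 0 36" --pt "0 0 -0.005 0 36" --pt "0 0 -0.005 0 36" --newtons 7

```text
time_s: 4.12
tcp_pos: [0.5553, -0.0322, 0.1478]
eef_rot: [180.0, 0.0, -93.9]
contact_force: [1.1, 2.5, 1.3]
gripper_width: 0.0376
gripper_force: 7.0
```

step_arm --pt "0 0 -0.005 0 30" --pt "0 0 -0.005 0 30" --pt "0 0 -0.005 0 30" --pt "0 0 -0.005 0 30" --newtons 22

```text
time_s: 4.45
tcp_pos: [0.5548, -0.0322, 0.1479]
eef_rot: [179.9, 0.0, -93.9]
contact_force: [3.7, 2.6, -12.4]
gripper_width: 0.0365
gripper_force: 22.0
```

step_arm --pt "-0.002 0 0 0 30" --pt "-0.004 0 0 0 30" --pt "-0.006 0 0 0 30" --pt "-0.008 0 0 0 30" --pt "-0.01 0 0 0 30" --pt "-0.012 0 0 0 30"

```text
time_s: 4.95
tcp_pos: [0.5549, -0.0303, 0.1479]
eef_rot: [179.9, -0.1, -93.9]
contact_force: [5.8, -3.6, -14.5]
gripper_width: 0.0368
gripper_force: 22.0
```

step_arm --pt "-0.002 -0.002 0.004 0 30" --pt "-0.006 -0.003 0.008 0 30" --pt "-0.012 -0.003 0.008 0 30" --pt "-0.018 -0.003 0.008 0 30" --pt "-0.024 -0.003 0.008 0 30" --pt "-0.03 -0.003 0.008 0 30" --pt "-0.036 -0.003 0.008 0 30" --pt "-0.042 -0.003 0.008 0 30" --pt "-0.042 -0.003 0.008 0 30"

```text
time_s: 5.7
tcp_pos: [0.5558, -0.0196, 0.1478]
eef_rot: [179.9, -0.1, -93.9]
contact_force: [-5.0, -0.9, 4.6]
gripper_width: 0.037
gripper_force: 22.0
```

step_arm --pt "-0.01 0.0015 -0.002 0 30" --pt "-0.02 0.0015 -0.002 0 30" --pt "-0.03 0.0015 -0.002 0 30" --pt "-0.04 0.0015 -0.002 0 30" --pt "-0.05 0.0015 -0.002 0 30" --pt "-0.06 0.0015 -0.002 0 30" --pt "-0.07 0.0015 -0.002 0 30" --pt "-0.08 0.0015 -0.002 0 30" --pt "-0.09 0.0015 -0.002 0 30" --pt "-0.1 0.0015 -0.002 0 30" --pt "-0.1 0.0015 -0.002 0 30"

```text
time_s: 6.62
tcp_pos: [0.5578, 0.0063, 0.1478]
eef_rot: [179.9, -0.0, -93.9]
contact_force: [-5.7, -0.3, 3.4]
gripper_width: 0.0367
gripper_force: 22.0
```

step_arm --pt "0 0 0 0 60" --pt "0 0 0 0 70" --pt "0 0 0 0 70" --pt "-0.08 0.004 0 0 70" --pt "-0.16 0.004 0 0 60" --pt "-0.24 0.004 0 0 50" --pt "-0.3 0.004 0 0 40" --pt "-0.3 0.004 0 0 34" --pt "-0.3 0.004 0 0 30" --pt "-0.3 0.004 0 0 30"

```text
time_s: 7.45
tcp_pos: [0.5623, 0.0808, 0.1474]
eef_rot: [180.0, -0.0, -93.8]
contact_force: [0.8, 0.2, 0.3]
gripper_width: 0.0332
gripper_force: 0.0
```

step_arm --pt "0 0 0 0 26" --pt "0 0 0 0 20" --pt "0 0 0 0 20" --pt "0 0 0 0 20" --pt "0 0 0 0 20" --newtons 5

```text
time_s: 7.87
tcp_pos: [0.5629, 0.0804, 0.1476]
eef_rot: [-180.0, -0.0, -93.9]
contact_force: [4.7, -3.7, -2.7]
gripper_width: 0.024
gripper_force: 5.0
```

step_arm --pt "-0.001 -0.002 0 0 20" --pt "-0.002 -0.002 0 0 20" --pt "-0.003 -0.002 0 0 20" --pt "-0.0045 -0.002 0 0 20" --pt "-0.006 -0.002 0 0 20" --pt "-0.0075 -0.002 0 0 20" --pt "-0.009 -0.002 0 0 20" --pt "-0.0105 -0.002 0 0 20" --pt "-0.012 -0.002 0 0 20" --newtons 9

```text
time_s: 8.62
tcp_pos: [0.563, 0.0827, 0.1476]
eef_rot: [180.0, -0.1, -93.9]
contact_force: [4.1, -5.9, -0.6]
gripper_width: 0.0242
gripper_force: 9.0
```

step_arm --pt "-0.0015 -0.002 0 0 20" --pt "-0.003 -0.002 0 0 20" --pt "-0.0045 -0.002 0 0 20" --pt "-0.006 -0.002 0 0 20" --pt "-0.0075 -0.002 0 0 20" --pt "-0.009 -0.002 0 0 20" --pt "-0.0105 -0.002 0 0 20" --pt "-0.012 -0.002 0 0 20" --pt "-0.0135 -0.002 0 0 20" --pt "-0.015 -0.002 0 0 20"

```text
time_s: 9.45
tcp_pos: [0.5633, 0.0863, 0.1476]
eef_rot: [179.9, -0.1, -93.9]
contact_force: [1.2, -5.9, -0.0]
gripper_width: 0.0238
gripper_force: 9.0
```

step_arm --pt "-0.0015 0 0 0 20" --pt "-0.003 0 0 0 20" --pt "-0.0045 0 0 0 20" --pt "-0.006 0 0 0 20" --pt "-0.0075 0 0 0 20" --pt "-0.009 0 0 0 20" --pt "-0.0105 0 0 0 20" --pt "-0.012 0 0 0 20"

```text
time_s: 10.12
tcp_pos: [0.5635, 0.0894, 0.1476]
eef_rot: [179.9, -0.1, -93.9]
contact_force: [1.6, -6.6, 0.4]
gripper_width: 0.0239
gripper_force: 9.0
```

step_arm --pt "-0.0015 0 0 0 20" --pt "-0.003 0 0 0 20" --pt "-0.0045 0 0 0 20" --pt "-0.006 0 0 0 20" --pt "-0.0075 0 0 0 20" --pt "-0.009 0 0 0 20" --pt "-0.0105 0 0 0 20" --pt "-0.012 0 0 0 20"

```text
time_s: 10.78
tcp_pos: [0.5637, 0.0924, 0.1476]
eef_rot: [179.9, -0.1, -93.9]
contact_force: [0.8, -8.2, 0.1]
gripper_width: 0.024
gripper_force: 9.0
```

step_arm --pt "-0.0015 0 0 0 20" --pt "-0.003 0 0 0 20" --pt "-0.0045 0 0 0 20" --pt "-0.006 0 0 0 20" --pt "-0.006 0 0 0 20"

```text
time_s: 11.2
tcp_pos: [0.5639, 0.0939, 0.1476]
eef_rot: [179.9, -0.1, -93.9]
contact_force: [1.8, -6.6, -0.3]
gripper_width: 0.024
gripper_force: 9.0
```

Still sliding against rubbing friction, so I'll continue.

step_arm --pt "-0.0015 0 0 0 20" --pt "-0.003 0 0 0 20" --pt "-0.0045 0 0 0 20" --pt "-0.006 0 0 0 20" --pt "-0.0075 0 0 0 20" --pt "-0.009 0 0 0 20" --pt "-0.0105 0 0 0 20" --pt "-0.012 0 0 0 20"

```text
time_s: 11.87
tcp_pos: [0.5642, 0.098, 0.1476]
eef_rot: [180.0, -0.0, -93.9]
contact_force: [-2.6, -2.8, 3.1]
gripper_width: 0.024
gripper_force: 9.0
```

The resistance dropped to about 3 N, so the pin may have popped in. I'll check gently.

step_arm --pt "-0.001 0 0 0 20" --pt "-0.002 0 0 0 20" --pt "-0.003 0 0 0 20" --pt "-0.004 0 0 0 20" --pt "-0.004 0 0 0 20"

```text
time_s: 12.28
tcp_pos: [0.5643, 0.0984, 0.1476]
eef_rot: [180.0, -0.1, -93.9]
contact_force: [-1.7, -6.6, 3.7]
gripper_width: 0.0239
gripper_force: 9.0
```

step_arm --pt "-0.001 0 0 0 20" --pt "-0.002 0 0 0 20" --pt "-0.003 0 0 0 20" --pt "-0.003 0 0 0 20"

```text
time_s: 12.62
tcp_pos: [0.5643, 0.0985, 0.1476]
eef_rot: [179.9, -0.1, -93.9]
contact_force: [-2.0, -7.8, 4.9]
gripper_width: 0.024
gripper_force: 9.0
```

step_arm --pt "-0.001 0 0 0 20" --pt "-0.002 0 0 0 20" --pt "-0.003 0 0 0 20" --pt "-0.003 0 0 0 20"

```text
time_s: 12.95
tcp_pos: [0.5642, 0.0986, 0.1476]
eef_rot: [179.9, -0.2, -93.9]
contact_force: [-1.0, -12.0, 3.4]
gripper_width: 0.0244
gripper_force: 9.0
```

It holds at 12 N with no motion, so the pin is locked. I'll relax the pull, let go, back away upward and verify by camera.

step_arm --pt "0.004 0 0 0 20" --pt "0.008 0 0 0 20" --pt "0.01 0 0 0 20" --pt "0.01 0 0 0 35" --pt "0.01 0 0 0 50" --pt "0.01 0 0 0 70" --pt "0.01 0 0 0 70" --pt "0.01 0 -0.1 0 70" --pt "0.01 0 -0.2 0 70" --pt "0.01 0 -0.35 0 70" --pt "0.01 0 -0.5 0 70" --pt "0.01 0 -0.5 0 70"

```text
time_s: 13.95
tcp_pos: [0.5682, 0.0988, 0.2808]
eef_rot: [-179.3, 0.2, -93.8]
contact_force: [0.6, 1.6, 1.2]
gripper_width: 0.0694
gripper_force: 0.0
```

step_arm --pt "0.1 0 0 0 70" --pt "0.2 0 0 0 70" --pt "0.2 0 0 0 70" --pt "0.2 0 0 0 70" --pt "0.2 0 0 0 70" --pt "0.2 0 0 0 70"

```text
time_s: 14.45
tcp_pos: [0.5614, 0.0487, 0.2724]
eef_rot: [-180.0, 0.0, -93.9]
contact_force: [-1.0, 0.1, 0.7]
gripper_width: 0.07
gripper_force: 0.0
```

```bash
python3 - <<'E'
from h import *
import cv2
s=r.get_state(); print(s["tcp_pos"],s["contact_force"],s["time_s"])
w=eyes.capture("wrist")[:,:,::-1]; sc=eyes.capture("scene")[:,:,::-1]
cv2.imwrite("pics/w2.png",w);cv2.imwrite("pics/s2.png",sc)
a=cv2.resize(w[0:260,120:440],(738,600)); 
b=cv2.resize(sc[150:195,255:445],(738,175),interpolation=cv2.INTER_CUBIC)
cv2.imwrite("pics/c2.png",np.vstack([a[:420],b]))
E
```

```text
[0.56135347 0.04866094 0.27242921] [-0.98058994  0.07709567  0.73832199] 14.45
```

View pics/c2.png

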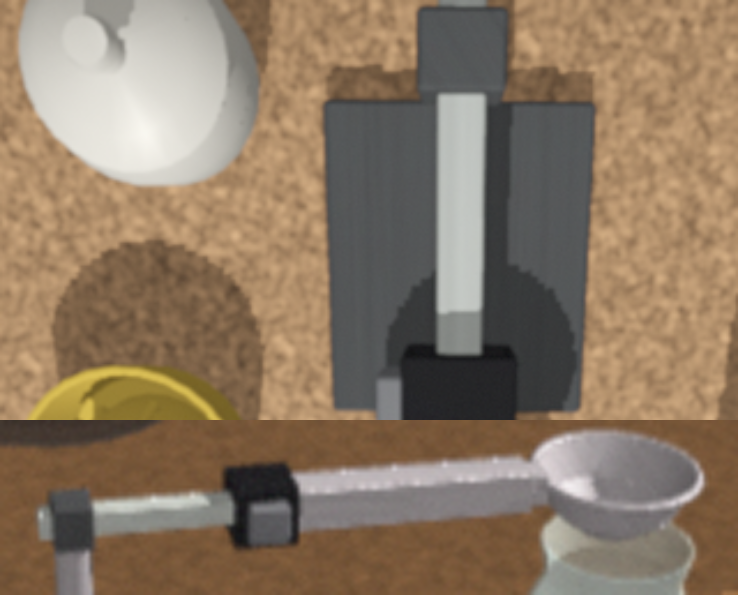

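The wrist view shows the button sticking out about 8 mm beside the collar (crop columns 377–402 against a 114 px, 36 mm wide collar), so it is fully out. The sieve sits above the carafe and the gripper is clear.

```bash
python3 -c "
from plant import workorder
print(workorder.close_job())"
```

```text
the job is handed in; nothing more can be done
None
```

The job is handed in: the tube is locked in the second hole, about 56 mm out, with the button popped out by itself and the sieve above the carafe; it held 12 N without moving, the arm is clear, and the hand-in returned no verdict.

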